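Slide a resin specimen block along the rail into its loading pocket

ROBOT

A 6-joint arm with a two-finger parallel gripper is mounted at the origin on the work surface. World frame = base frame: x ahead of the robot, y to its left, z up, the work surface at z = 0. Lengths are in m, angles in degrees, forces in N, time in s.
With the tool pointing down it reaches from about 0.25 to 0.725 m from the base axis. Payload 9.7 kg.
Tool frame: the origin (TCP) lies midway between the tips of the shut fingers; the grasp point (between the pads) lies 19 mm behind it (bot.hold_point_z is the distance from the TCP to the grasp point, in m); z points along the fingers, y is the line along which they close (so a half turn about z gives the same grasp; the last joint's range is limited). The gripper opens to 85 mm and grips with 20 to 120 N. Pads are 22 mm wide; open, the fingers measure 114 mm over their backs; the gripper's body (76 mm by 85 mm) begins 54 mm behind the grasp point. The pads swing forward as they close: fully open they stand 13 mm farther back than shut.
Start: joints at [-72.594, 4.979, 10.078, 95.1, 0, 90], TCP at [0.165, -0.525, 0.231] pointing down, gripper open.
Joint ranges: [-179.16, 179.16], [-48.56, 103.87], [-65.8, 70.77], [-126.05, 130.52], [-82.76, 87.17], [-180, 180]. Speed limits (degrees/s): [127.2, 127.2, 147.25, 180, 180, 180].

INTERFACE

Orientations are given as [roll, pitch, yaw] about the fixed x, y, z axes, in that order (R = Rz(yaw) Ry(pitch) Rx(roll)).
In Python, from workcell import bot gives the robot as it stands.
- The arm moves only by the tool play_rows, never from a script. Its argument "steps" is a list that holds one entry, the list of rows, each a list of 4 numbers: the shift along the tool's x, y, z in m, then the turn about the tool's z in rad. In form: [[[tx, ty, tz, yaw], ...]]. A call has exactly 5 rows; each row shifts and turns the commanded pose from where the row before left it, along the tool's axes as they then stand; what a row does not reach is not made up. A row lasts 1/12 s, in which the tool goes at most 41.7 mm and 7.16 degrees, less where a joint would pass 70% of its speed; a pose out of reach is approached as far as the arm can. A call is refused whole if a number of a shift passes 0.0417 or a number of a turn 0.125, either way. A call with a gripper value outside its range is refused whole. "gripper" is the finger opening in m, from 0 to 0.0854, set as the call begins (left out, the last holds). The fingers move at their own pace and stop on an object; "squeeze" is the grip in N (left out, the last holds). Time passes only in rows, so rows that do not move let the fingers close, or fill a call up. It gives the time, the measured TCP pose, the force, the opening and the grip force at its end, in the units of the state.
- bot.get_obs(): the state, without advancing time (a new reading comes with each control period).
- bot.camera(name): name is "scene" or "top"; returns a dict with "img" (384x512x3 uint8, blue, green, red), "vfov" (degrees; the focal length in pixels is half the picture's height over the tangent of half this angle, whatever the lens; pixels are square), "cx", "cy" (the principal point, pixels), "xyz" and "attitude" of the camera in the world. Camera axes: x right, y down, z forward; pixel columns grow to the right and rows downward; lengths in m; the calibration is good to about 2 mm. A picture is of the moment at which its call begins. There is no depth.
- bot.job_done(): hands the job in; it is judged then, once.
The state is a dict: "time": time; "q": joint angles; "qd": joint speeds; "joint_efforts": joint torques, N m; "ee_pos": TCP position; "tcp_rot": TCP orientation; "wrist_force": force on the tool from outside, world axes, zero at the start; "torque": the same for the moment, N m; "opening": finger opening in m; "grasp_force": force on a finger pad.
Only numpy, scipy, OpenCV 4.12 (cv2) and the standard library are available. Lean on these libraries where they do the work, as an engineer would, in place of code of your own. Each camera call takes 0.05 s, during which the arm holds its last target. There are 200 camera calls.

TASK

With a fingertip, and without gripping or lifting it, push the blue specimen block across the black loading plate until it lies flat against the aluminium rail, still clear of both pockets. Then slide it along the rail into the pocket at the red-capped end until it is fully home, flat against both the rail and the end stop, and leave it there. Leave the amber block and everything else undisturbed.

Things in the scene. Friction and masses are not known exactly. Their poses are not given: they have to be found in the camera images.
- plate: Black loading plate, fixed on the table, 160 (its x) x 300 (its y) x 12 mm thick; origin at the centre of its underside, z up. An aluminium rail runs the whole length near its +x edge (see rail). At each end of the rail is a corner pocket, mirror images at +y and -y (see pocket_a, pocket_b); either can be the red-capped one.
- rail (a point): Middle of the rail's face, at the plate's top surface (12 mm above the table): x = +55, y = 0 mm in the plate's frame. The face looks to the plate's -x; the rail is 12 mm thick and stands 14 mm above the plate's top. Axes parallel to the plate's.
- pocket_a (a point): Home position in the pocket at the plate's +y end, on the plate's top: a block fully home has its origin here, x = 40, y = +116 mm in the plate's frame. End stop: inner face at |y| = 136 mm, 14 mm thick, 14 mm tall, spanning x = 12 to 67 mm.
- pocket_b (a point): The same in the pocket at the -y end: x = 40, y = -116 mm. Each pocket also has a lip, 8 mm thick, 10 mm tall, parallel to the rail: inner face at x = 21.5 mm (pocket 33.5 mm wide), from the stop to |y| = 106 mm, then a slanted lead-in flaring to x = 7 mm at |y| = 97 mm. A block fully home stands 10 mm out of the lip.
- blue_block: The block to be slid: blue resin on an aluminium foot, loose, 30 (its x) x 40 (its y) x 24 mm tall, 55 to 115 g; origin at the centre of its underside, z up. It starts on the plate 45 to 70 mm short of the rail, its long side within 0.3 rad of the rail's direction. It slides on the plate when pushed by a newton or so.
- red_cap: Red cap, 50 x 14 x 5 mm, fixed on top of one end stop and marking the pocket to use; origin at the centre of its underside, 26 mm above the table, at x = 40, y = +143 or -143 mm in the plate's frame; axes parallel to the plate's.
- white_cap: White cap of the same size and origin on the other end stop: not this pocket.
- amber_block: Bystander: amber (orange) block of the same size and shape as the blue one, loose on the plate beside it; origin at the centre of its underside. Blue and amber may have changed places. Even turned, it stays at least 15 mm clear of the blue block's path along the rail.
- stub: Bystander: brass specimen stub, 25 mm diameter foot, 24 mm tall, standing loose near the plate's edge away from the rail; origin at the centre of its underside.
- vial: Bystander: small glass vial with black cap, 22 mm diameter, 40 mm tall, standing loose near the plate's edge away from the rail; origin at the centre of its underside.
- screwdriver: Bystander: screwdriver with red handle lying on the table left of the plate.
- dish: Bystander: low glass dish, 90 mm diameter, 16 mm tall, on the table right of the plate; origin at the centre of its underside.
- bottle: Bystander: amber glass bottle, 52 mm diameter, 100 mm tall, on the table left of the plate; origin at the centre of its underside.
Things that resemble listed ones, but are neither listed nor needed, are in the scene too. What is meant by the blue_block is not green, and is the smaller of those in its own colour.

How it is judged:
By the outcome, as a careful person would: the job done as asked, in the order asked, and still so for the second after the job is handed in, with the robot touching nothing.
It also fails if it takes over 48 s, if anything falls off the work surface, if the arm or the gripper's body presses on something with over 40 N, if the wrist force passes 120 N, or if a joint passes its speed limit or range.

## Working session

There is one attempt and no reset: what is moved stays moved. The work goes in short steps, Python scripts to look and compute and a tool call to move; the robot and the scene stay as the last step left them, time stands still between calls to the robot, and variables do not carry over. Pictures are saved under pics/ and viewed, at most 10 in all, crops included, and the job is handed in when it is done.

Besides the shell and the picture viewer there is one more tool, called after "Call:" as name(argument=value, ...), one argument or row to a line, values as JSON. play_rows: Moves the arm, as the interface text tells. Its arguments: {"type":"object","properties":{"steps":{"type":"array","items":{"type":"array","items":{"type":"array","items":{"type":"number"}}}},"gripper":{"type":"number"},"squeeze":{"type":"number"}},"required":["steps"]}

```bash
mkdir -p pics; ls; python3 - <<'E'
from workcell import bot
import cv2
for n in("top","scene"):
    c=bot.camera(n); cv2.imwrite(f"pics/{n}0.png",c["img"]); print({k:v for k,v in c.items() if k!="img"})
o=bot.get_obs(); print(o["time"],o["ee_pos"],o["tcp_rot"],o["opening"])
E
```

```text
pics
{'vfov': 44.64577862270853, 'cx': 258.752003618143, 'cy': 192.08584281658673, 'xyz': array([ 0.31166978, -0.01563103,  1.24697316]), 'attitude': array([-169.83665845,    0.37886654,  -91.17072337])}
{'vfov': 55.381710280941775, 'cx': 252.54411411076697, 'cy': 193.95775651200586, 'xyz': array([1.25154118, 0.38200719, 0.58585915]), 'attitude': array([-123.50457468,   -0.66343607,  118.53719517])}
0.1 [ 0.16446724 -0.5246187   0.23065345] [-1.79930946e+02  1.44158240e-03  1.74055681e+01] 0.08559460729991608
```

View pics/top0.png

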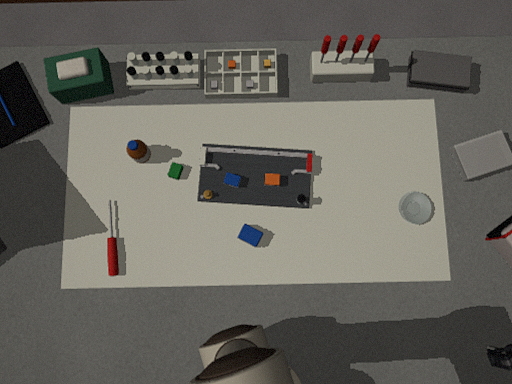

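View pics/scene0.png

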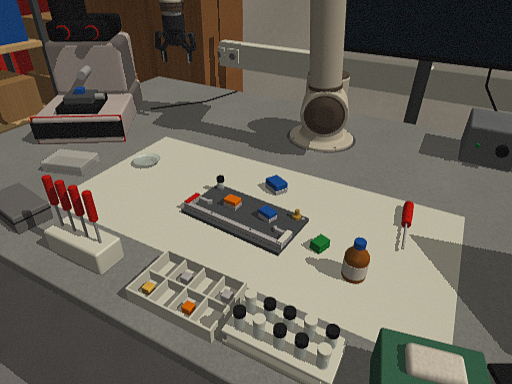

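The red cap is at the plate's right (-y) end, near pixel (309,162) in the top view. The blue block is at (232,180), the amber at (272,180), and the rail runs along the top edge at row ~152. Next I measure them.

```bash
cat > h.py <<'E'
import numpy as np, cv2
from scipy.spatial.transform import Rotation as R
def ray(c,px,z):
    f=c["img"].shape[0]/2/np.tan(np.radians(c["vfov"]/2))
    px=np.atleast_2d(px).astype(float)
    d=np.c_[(px[:,0]-c["cx"])/f,(px[:,1]-c["cy"])/f,np.ones(len(px))]
    d=R.from_euler("xyz",c["attitude"],degrees=True).apply(d)
    return (c["xyz"]+d*((z-c["xyz"][2])/d[:,2])[:,None])[:,:2]
def proj(c,p):
    f=c["img"].shape[0]/2/np.tan(np.radians(c["vfov"]/2))
    d=R.from_euler("xyz",c["attitude"],degrees=True).inv().apply(np.atleast_2d(p)-c["xyz"])
    return d[:,:2]/d[:,2:]*f+[c["cx"],c["cy"]]
def mask(c,h0,h1,s=120,v=60,up=4):
    im=cv2.resize(c["img"],None,fx=up,fy=up,interpolation=cv2.INTER_CUBIC)
    return cv2.inRange(cv2.cvtColor(im,cv2.COLOR_BGR2HSV),(h0,s,v),(h1,255,255))
def blobs(m,amin=300):
    return [k for k in cv2.findContours(m,cv2.RETR_EXTERNAL,cv2.CHAIN_APPROX_NONE)[0] if cv2.contourArea(k)>amin]
def world(c,k,z,up=4):
    return ray(c,(k.reshape(-1,2)+.5)/up-.5,z)
def rect(P):
    r=cv2.minAreaRect((P*1000).astype(np.float32)); return np.round(r[0],1),np.round(r[1],1),round(r[2],1)
E
python3 - <<'E'
from workcell import bot
from h import *
c=bot.camera("top")
for n,h0,h1,z in(("blue",100,130,.036),("amber",5,20,.036),("red",170,180,.031),("red",0,4,.031)):
    for k in blobs(mask(c,h0,h1)):
        px=k.reshape(-1,2).mean(0)/4
        if 190<px[0]<325 and 140<px[1]<250: print(n,px,rect(world(c,k,z)))
im=cv2.resize(c["img"],None,fx=4,fy=4,interpolation=cv2.INTER_CUBIC)
g=cv2.cvtColor(im,cv2.COLOR_BGR2HSV)[...,2]
w=np.zeros_like(g); w[130*4:225*4,180*4:330*4]=1
m=((g<95)*w*255).astype(np.uint8)
for k in blobs(m,20000): print("plate",cv2.minAreaRect(k),rect(world(c,k,.012)))
cv2.imwrite("pics/crop1.png",cv2.resize(c["img"][138:218,190:322],None,fx=6,fy=6,interpolation=cv2.INTER_CUBIC))
E
```

```text
blue [250.47590361 235.16666667] (array([417.3,  12.8]), array([54.2, 40.3]), 61.5)
blue [232.09408602 179.38172043] (array([565.3,  59. ]), array([40.7, 31.4]), 71.7)
amber [207.87045455 194.45227273] (array([526.1, 123.3]), array([24. , 23.1]), 7.0)
amber [272.24261084 179.16625616] (array([563.7, -47.6]), array([41.4, 32.7]), 85.8)
red [309.31005587 162.34776536] (array([ 608.3, -147.2]), array([15.5, 51.4]), 85.0)
plate ((1025.3017578125, 703.54150390625), (457.83172607421875, 233.1568603515625), 3.7313966751098633) (array([579.7,  -5.5]), array([307.7, 160.9]), 85.0)
```

View pics/crop1.png

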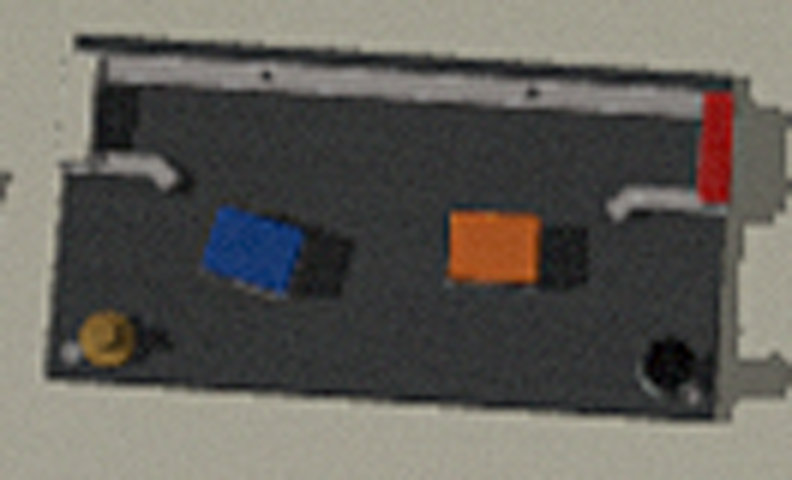

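Plate origin comes out near (580.5, -1.5) mm with yaw -5°. In the plate frame, blue is at about (-20, 59), turned -13°, and amber is at (-13, -47). The target is pocket_b. I align the tool with the plate, close the fingers and travel.

Call:
play_rows(
  steps=[
    [[0,0,0,0.098],[0,0,0,0.098],[0,0,0,0.098],[0,0,0,0.098],[0,0,0,0]],
  ],
  gripper=0,
)

```text
time: 0.57
ee_pos: [0.1645, -0.5247, 0.231]
tcp_rot: [-180.0, 0.0, -5.3]
wrist_force: [-1.5, 0.2, 0.3]
opening: 0.0254
grasp_force: 0.0
```

Call:
play_rows(
  steps=[
    [[0.015,-0.03,0,0],[0.015,-0.03,0,0],[0.015,-0.03,0,0],[0.015,-0.03,0,0],[0.015,-0.03,0,0]],
  ],
)

```text
time: 0.98
ee_pos: [0.2528, -0.3806, 0.2311]
tcp_rot: [-180.0, 0.0, -4.9]
wrist_force: [0.5, 0.4, 1.1]
opening: -0.0001
grasp_force: 0.0
```

Call:
play_rows(
  steps=[
    [[0.015,-0.03,0,0],[0.015,-0.03,0,0],[0.015,-0.03,0,0],[0.015,-0.03,0,0],[0.015,-0.03,0,0]],
  ],
)

```text
time: 1.4
ee_pos: [0.3408, -0.2377, 0.2313]
tcp_rot: [180.0, -0.0, -4.9]
wrist_force: [0.4, -0.7, -0.8]
opening: -0.0003
grasp_force: 0.0
```

Call:
play_rows(
  steps=[
    [[0.015,-0.03,0,0],[0.015,-0.03,0,0],[0.015,-0.03,0,0],[0.015,-0.03,0,0],[0.015,-0.03,0,0]],
  ],
)

```text
time: 1.82
ee_pos: [0.4288, -0.0947, 0.2313]
tcp_rot: [180.0, -0.0, -4.8]
wrist_force: [0.1, -0.1, 0.1]
opening: 0.0002
grasp_force: 0.0
```

Call:
play_rows(
  steps=[
    [[0.015,-0.03,0.01,0],[0.015,-0.03,0.02,0],[0.015,-0.03,0.02,0],[0.015,-0.03,0.02,0],[0,0,0,0]],
  ],
)

```text
time: 2.23
ee_pos: [0.4964, -0.0125, 0.1572]
tcp_rot: [-178.5, 0.3, -2.0]
wrist_force: [-0.1, 1.3, -0.1]
opening: 0.0001
grasp_force: 0.0
```

Call:
play_rows(
  steps=[
    [[0,0,0,0],[0,0,0,0],[0,0,0,0],[0,0,0,0],[0,0,0,0]],
  ],
)

```text
time: 2.65
ee_pos: [0.4961, -0.0151, 0.1627]
tcp_rot: [-178.6, -0.1, -2.5]
wrist_force: [0.1, 0.6, 0.0]
opening: -0.0002
grasp_force: 0.0
```

Call:
play_rows(
  steps=[
    [[0,0,0,0.044],[0.006,-0.02,0,0],[0.006,-0.02,0,0],[0.006,-0.02,0,0],[0.005,-0.02,0,0]],
  ],
)

```text
time: 3.07
ee_pos: [0.5214, 0.0129, 0.1655]
tcp_rot: [-176.3, 0.1, -0.6]
wrist_force: [0.5, -0.2, -0.4]
opening: -0.0
grasp_force: 0.0
```

Call:
play_rows(
  steps=[
    [[0,0,0.015,0],[0,0,0.015,0],[0,0,0.015,0],[0,0,0.015,0],[0,0,0.015,0]],
  ],
)

```text
time: 3.48
ee_pos: [0.5209, 0.0153, 0.0898]
tcp_rot: [-176.2, 0.1, -0.3]
wrist_force: [0.1, 0.0, -0.5]
opening: -0.0001
grasp_force: 0.0
```

```bash
python3 - <<'E'
from workcell import bot
from h import *
c=bot.camera("top");s=bot.camera("scene")
o=bot.get_obs(); print(o["time"],o["ee_pos"],o["tcp_rot"],o["q"])
# two-view check of blue (small one): scene top-plane
for n,cc in(("top",c),("scene",s)):
  for nm,h0,h1 in(("blue",100,130),("red",170,180)):
    for k in blobs(mask(cc,h0,h1),400):
      r=rect(world(cc,k,.036 if nm=="blue" else .031))
      if 500<r[0][0]<680: print(n,nm,r)
a=cv2.resize(c["img"][138:218,190:322],None,fx=5,fy=5,interpolation=cv2.INTER_CUBIC)
p=proj(s,[.55,.0,.03])[0].astype(int)
b=cv2.resize(s["img"][p[1]-50:p[1]+50,p[0]-75:p[0]+75],(660,440),interpolation=cv2.INTER_CUBIC)[60:240]
cv2.imwrite("pics/a2.png",np.vstack([a,b]))
E
```

```text
3.5833 [0.51950241 0.01520186 0.08814005] [-176.19383169    0.31672289   -0.35041706] [ -0.40979196   0.76197166 -10.20506775  79.35363334   3.80583805
 179.94049478]
top blue (array([666.3, 325.5]), array([24.4, 24. ]), 44.3)
scene blue (array([577.2, 300.1]), array([44.6, 26.3]), 5.5)
scene blue (array([570.6,  61.6]), array([50.1, 39.6]), 70.5)
```

View pics/a2.png

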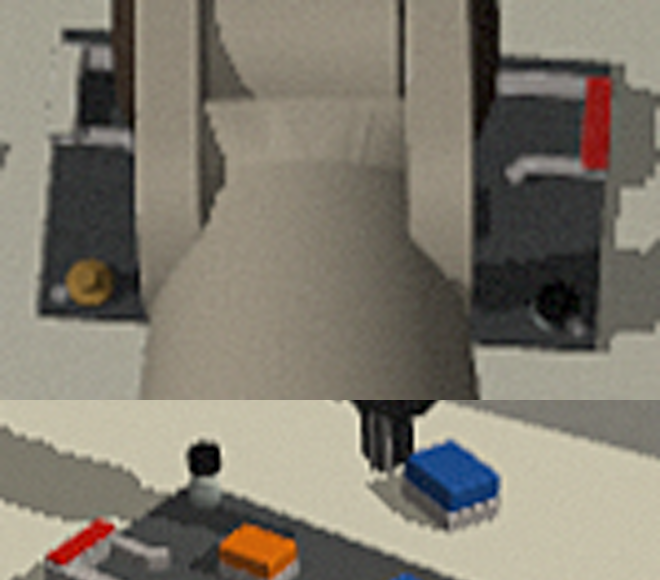

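The arm hides the plate in the top view, and in the scene view the tip hangs over the plate's near side, beside the larger blue block. Joint 6 hit its 180° limit and tilted the tool, so I unwind by half a turn.

Call:
play_rows(
  steps=[
    [[0,0,0,-0.12],[0,0,0,-0.12],[0,0,0,-0.12],[0,0,0,-0.12],[0,0,0,-0.12]],
  ],
)

```text
time: 4.0
ee_pos: [0.5212, 0.0148, 0.0917]
tcp_rot: [-176.9, -2.1, 34.3]
wrist_force: [0.5, 0.3, 0.3]
opening: -0.0
grasp_force: 0.0
```

Call:
play_rows(
  steps=[
    [[0,0,0,-0.12],[0,0,0,-0.12],[0,0,0,-0.12],[0,0,0,-0.12],[0,0,0,-0.12]],
  ],
)

```text
time: 4.42
ee_pos: [0.5211, 0.0148, 0.0917]
tcp_rot: [-178.6, -3.5, 68.7]
wrist_force: [0.7, 0.1, -0.1]
opening: 0.0001
grasp_force: 0.0
```

Call:
play_rows(
  steps=[
    [[0,0,0,-0.12],[0,0,0,-0.12],[0,0,0,-0.12],[0,0,0,-0.12],[0,0,0,-0.12]],
  ],
)

```text
time: 4.83
ee_pos: [0.5212, 0.0148, 0.0917]
tcp_rot: [179.1, -3.7, 103.1]
wrist_force: [0.9, -0.6, -0.3]
opening: 0.0001
grasp_force: 0.0
```

Call:
play_rows(
  steps=[
    [[0,0,0,-0.12],[0,0,0,-0.12],[0,0,0,-0.12],[0,0,0,-0.12],[0,0,0,-0.12]],
  ],
)

```text
time: 5.25
ee_pos: [0.5212, 0.0148, 0.0917]
tcp_rot: [177.2, -2.6, 137.5]
wrist_force: [0.0, -0.6, 0.4]
opening: 0.0002
grasp_force: 0.0
```

Call:
play_rows(
  steps=[
    [[0,0,0,-0.12],[0,0,0,-0.12],[0,0,0,-0.12],[0,0,0,-0.12],[0,0,0,-0.12]],
  ],
)

```text
time: 5.67
ee_pos: [0.5211, 0.0148, 0.0917]
tcp_rot: [176.2, -0.5, 171.9]
wrist_force: [-0.2, 0.2, 1.2]
opening: -0.0001
grasp_force: 0.0
```

Call:
play_rows(
  steps=[
    [[0,0,0,-0.054],[0,0.011,0.006,0],[0,0.011,0.006,0],[0,0.011,0.006,0],[0,0.011,0.006,0]],
  ],
)

```text
time: 6.08
ee_pos: [0.5247, 0.0612, 0.0689]
tcp_rot: [176.2, -0.4, 174.5]
wrist_force: [-0.4, 1.0, 0.3]
opening: 0.0001
grasp_force: 0.0
```

```bash
cat > st.py <<'E'
from workcell import bot
from h import *
# state of the TCP in the plate frame
def tcp():
    o=bot.get_obs(); d=np.array(o["ee_pos"][:2])*1000-[580.5,-1.5]; a=np.radians(-5)
    print(round(o["time"],2),"plate xy",np.round([d@[np.cos(a),np.sin(a)],d@[-np.sin(a),np.cos(a)]],1),"z",round(o["ee_pos"][2]*1000,1),"rot",np.round(o["tcp_rot"],2),"F",np.round(o["wrist_force"],1))
    M=R.from_euler("xyz",o["tcp_rot"],degrees=True).as_matrix()
    P=R.from_euler("z",-5,degrees=True).as_matrix()
    print("tool moves per plate dx,dy,dz (rows=tx,ty,tz)\n",np.round(M.T@P,3))
E
python3 -c "
from st import *
tcp()
s=bot.camera('scene')
p=proj(s,[.55,.05,.03])[0].astype(int)
cv2.imwrite('pics/b1.png',cv2.resize(s['img'][p[1]-55:p[1]+45,p[0]-75:p[0]+75],(750,500),interpolation=cv2.INTER_CUBIC))"
```

```text
6.08 plate xy [-61.   57.6] z 68.9 rot [176.23  -0.44 174.51] F [-0.4  1.   0.3]
tool moves per plate dx,dy,dz (rows=tx,ty,tz)
 [[-1.     0.009  0.008]
 [ 0.009  0.998  0.066]
 [-0.007  0.066 -0.998]]
```

View pics/b1.png

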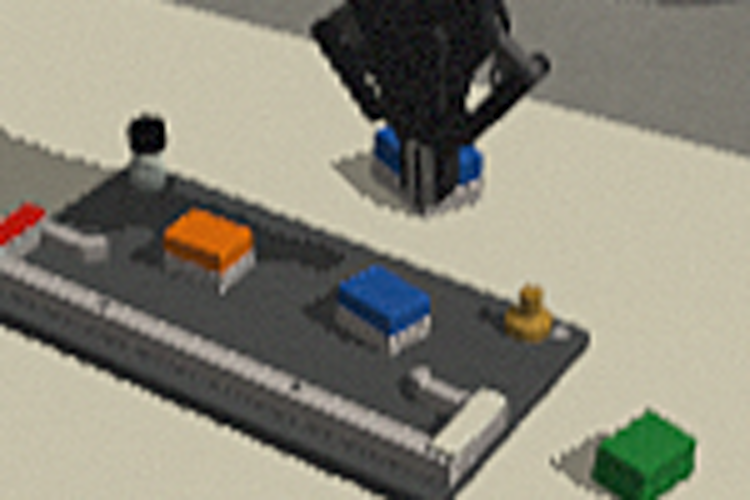

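The blue block sits beyond the finger, toward the rail. The closed finger hangs behind it, with amber, stub and vial well clear. I descend and push along plate +x (tool -x).

Call:
play_rows(
  steps=[
    [[0,0,0.01,0],[0,-0.001,0.01,0],[0,-0.001,0.01,0],[0,-0.001,0.01,0],[0,0,0.008,0]],
  ],
)

```text
time: 6.55
ee_pos: [0.5238, 0.0591, 0.0196]
tcp_rot: [176.3, -0.5, 174.5]
wrist_force: [-0.6, 0.3, 0.0]
opening: -0.0002
grasp_force: 0.0
```

Call:
play_rows(
  steps=[
    [[-0.004,0,0,0],[-0.004,0,0,0],[-0.004,0,0,0],[-0.004,0,0,0],[-0.004,0,0,0]],
  ],
)

```text
time: 6.97
ee_pos: [0.5451, 0.0577, 0.0217]
tcp_rot: [176.2, -0.4, 174.5]
wrist_force: [-0.6, -0.2, 0.4]
opening: 0.0001
grasp_force: 0.2
```

```bash
python3 -c "
from st import *
tcp()"
```

```text
6.97 plate xy [-40.4  55.9] z 21.7 rot [176.23  -0.37 174.53] F [-0.6 -0.2  0.4]
tool moves per plate dx,dy,dz (rows=tx,ty,tz)
 [[-1.     0.008  0.007]
 [ 0.009  0.998  0.066]
 [-0.006  0.066 -0.998]]
```

Call:
play_rows(
  steps=[
    [[-0.004,0,0,0],[-0.004,0,0,0],[-0.004,0,0,0],[-0.004,0,0,0],[-0.004,0,0,0]],
  ],
)

```text
time: 7.38
ee_pos: [0.5646, 0.0558, 0.021]
tcp_rot: [176.2, -0.4, 174.5]
wrist_force: [-1.0, -0.0, 0.6]
opening: -0.0002
grasp_force: 0.2
```

Call:
play_rows(
  steps=[
    [[-0.004,0,0,0],[-0.004,0,0,0],[-0.004,0,0,0],[-0.004,0,0,0],[-0.004,0,0,0]],
  ],
)

```text
time: 7.8
ee_pos: [0.5845, 0.0539, 0.0209]
tcp_rot: [176.2, -0.4, 174.5]
wrist_force: [0.5, 0.0, -0.4]
opening: 0.0003
grasp_force: 0.2
```

```bash
python3 -c "
from st import *
tcp()
s=bot.camera('scene')
for k in blobs(mask(s,100,130),400):
  r=rect(world(s,k,.036))
  if 500<r[0][0]<680 and abs(r[0][1])<150: print(r)
p=proj(s,[.6,.05,.03])[0].astype(int)
cv2.imwrite('pics/b2.png',cv2.resize(s['img'][p[1]-55:p[1]+45,p[0]-75:p[0]+75],(750,500),interpolation=cv2.INTER_CUBIC))"
```

```text
7.8 plate xy [-0.9 55.5] z 20.9 rot [176.23  -0.42 174.54] F [ 0.5  0.  -0.4]
tool moves per plate dx,dy,dz (rows=tx,ty,tz)
 [[-1.     0.008  0.007]
 [ 0.009  0.998  0.066]
 [-0.007  0.066 -0.998]]
(array([615.5,  60.9]), array([46.9, 42.6]), 84.0)
```

View pics/b2.png

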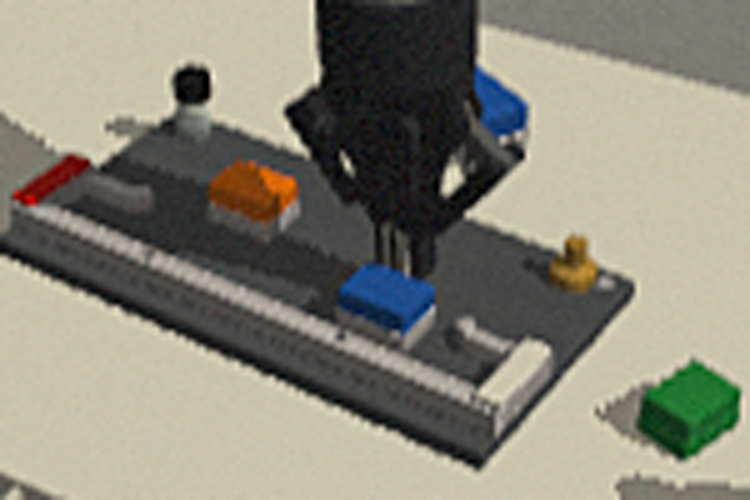

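The blue block has turned square to the rail and lies about 15 mm short of it. I keep pushing, more slowly.

Call:
play_rows(
  steps=[
    [[-0.002,0,0,0],[-0.002,0,0,0],[-0.002,0,0,0],[-0.002,0,0,0],[-0.002,0,0,0]],
  ],
)

```text
time: 8.27
ee_pos: [0.5942, 0.053, 0.0208]
tcp_rot: [176.2, -0.4, 174.5]
wrist_force: [-0.7, 0.3, -1.2]
opening: -0.0
grasp_force: 0.1
```

Call:
play_rows(
  steps=[
    [[-0.001,0,0,0],[-0.001,0,0,0],[-0.001,0,0,0],[-0.001,0,0,0],[-0.001,0,0,0]],
  ],
)

```text
time: 8.68
ee_pos: [0.5991, 0.0525, 0.0208]
tcp_rot: [176.2, -0.4, 174.5]
wrist_force: [-0.3, -0.6, 0.1]
opening: 0.0001
grasp_force: 0.2
```

Call:
play_rows(
  steps=[
    [[-0.0005,0,0,0],[-0.0005,0,0,0],[-0.0005,0,0,0],[-0.0005,0,0,0],[0,0,0,0]],
  ],
)

```text
time: 9.1
ee_pos: [0.5992, 0.0525, 0.0207]
tcp_rot: [176.2, -0.6, 174.5]
wrist_force: [-10.3, 0.3, 6.2]
opening: 0.0003
grasp_force: 5.5
```

Contact with the rail at ~10 N, so the block is pressed flat. I back off, lift and look.

Call:
play_rows(
  steps=[
    [[0.003,0,0,0],[0.006,0,0,0],[0.006,0,0,0],[0,0,-0.02,0],[0,0,-0.025,0]],
  ],
)

```text
time: 9.52
ee_pos: [0.5841, 0.0508, 0.0642]
tcp_rot: [176.3, -0.6, 174.6]
wrist_force: [0.0, -1.1, 0.3]
opening: -0.0003
grasp_force: 0.0
```

Call:
play_rows(
  steps=[
    [[0,0.012,0,0],[0,0.012,0.001,0],[-0.012,0.012,0.001,0],[-0.013,0.012,0.001,0],[-0.013,0.003,0,0]],
  ],
)

```text
time: 9.93
ee_pos: [0.6287, 0.1003, 0.0648]
tcp_rot: [176.2, -0.5, 174.6]
wrist_force: [0.5, 0.7, -0.2]
opening: 0.0002
grasp_force: 0.0
```

```bash
python3 -c "
from st import *
tcp()
s=bot.camera('scene')
for k in blobs(mask(s,100,130),300):
  r=rect(world(s,k,.036))
  if 500<r[0][0]<680 and abs(r[0][1])<150:
    P=world(s,k,.036)*1000-[580.5,-1.5]; a=np.radians(-5)
    Q=np.c_[P@[np.cos(a),np.sin(a)],P@[-np.sin(a),np.cos(a)]]
    print(r,Q.min(0),Q.max(0))
p=proj(s,[.62,.05,.03])[0].astype(int)
cv2.imwrite('pics/b3.png',cv2.resize(s['img'][p[1]-45:p[1]+35,p[0]-60:p[0]+60],(780,520),interpolation=cv2.INTER_CUBIC))"
```

```text
9.93 plate xy [ 39.1 105.6] z 64.8 rot [176.22  -0.47 174.63] F [ 0.5  0.7 -0.2]
tool moves per plate dx,dy,dz (rows=tx,ty,tz)
 [[-1.     0.006  0.008]
 [ 0.007  0.998  0.066]
 [-0.008  0.066 -0.998]]
(array([629.2,  59.5]), array([45.6, 39.1]), 85.3) [23.57603864 42.14737612] [62.72319317 87.81008225]
```

View pics/b3.png

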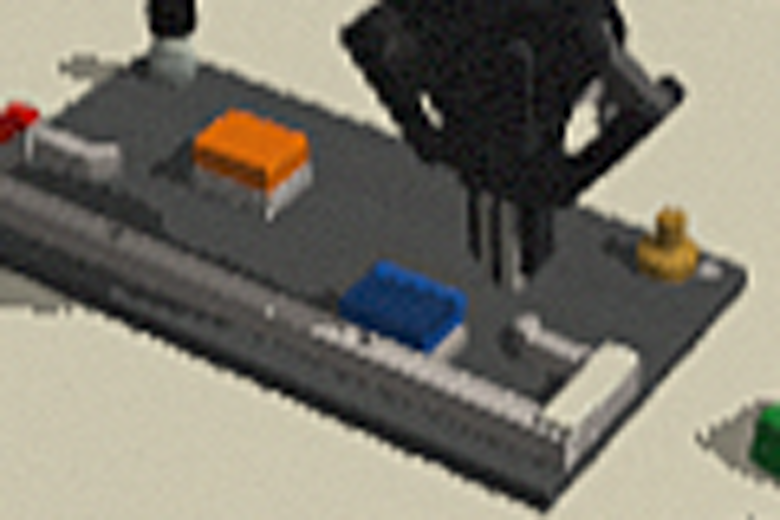

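The blue block lies against the rail, with its +y end near plate y≈82 and both pockets clear. I descend behind it and slide it along -y.

Call:
play_rows(
  steps=[
    [[0.001,0,0.01,0],[0,0,0.01,0],[0,0,0.01,0],[0,0,0.01,0],[0,0,0,0]],
  ],
)

```text
time: 10.4
ee_pos: [0.6257, 0.1005, 0.0226]
tcp_rot: [176.3, -0.7, 174.5]
wrist_force: [-0.1, -0.7, -0.3]
opening: -0.0001
grasp_force: 0.0
```

Call:
play_rows(
  steps=[
    [[0,-0.004,-0.0003,0],[0,-0.004,-0.0003,0],[0,-0.004,-0.0003,0],[0,-0.004,-0.0003,0],[0,-0.004,-0.0003,0]],
  ],
)

```text
time: 10.82
ee_pos: [0.6261, 0.0802, 0.0268]
tcp_rot: [176.2, -0.4, 174.5]
wrist_force: [1.0, 1.4, 1.6]
opening: -0.0
grasp_force: 0.4
```

Call:
play_rows(
  steps=[
    [[0,-0.004,-0.0003,0],[0,-0.004,-0.0003,0],[0,-0.004,-0.0003,0],[0,-0.004,-0.0003,0],[0,-0.004,-0.0003,0]],
  ],
)

```text
time: 11.23
ee_pos: [0.6241, 0.0605, 0.0266]
tcp_rot: [176.2, -0.4, 174.5]
wrist_force: [-0.1, 2.0, 3.2]
opening: -0.0001
grasp_force: 1.4
```

```bash
cat > see.py <<'E'
from st import *
tcp()
s=bot.camera('scene')
for nm,h0,h1 in(("blue",100,130),("amber",5,20)):
  for k in blobs(mask(s,h0,h1),300):
    P=world(s,k,.036)*1000-[580.5,-1.5]; a=np.radians(-5)
    Q=np.c_[P@[np.cos(a),np.sin(a)],P@[-np.sin(a),np.cos(a)]]
    if (abs(Q.mean(0))<[80,150]).all(): print(nm,np.round(Q.min(0),1),np.round(Q.max(0),1),rect(P/1000)[2])
E
python3 see.py
```

```text
11.23 plate xy [38.  65.6] z 26.6 rot [176.22  -0.39 174.54] F [-0.1  2.   3.2]
tool moves per plate dx,dy,dz (rows=tx,ty,tz)
 [[-1.     0.008  0.007]
 [ 0.008  0.998  0.066]
 [-0.006  0.066 -0.998]]
blue [23.3 14.9] [62.4 61.6] 86.2
amber [-68.  116.5] [-25.5 145.2] 22.2
amber [-29.9 -68.4] [ 15.  -18.5] 85.3
```

Call:
play_rows(
  steps=[
    [[0,-0.004,-0.0003,0],[0,-0.004,-0.0003,0],[0,-0.004,-0.0003,0],[0,-0.004,-0.0003,0],[0,-0.004,-0.0003,0]],
  ],
)

```text
time: 11.7
ee_pos: [0.622, 0.0405, 0.0265]
tcp_rot: [176.2, -0.4, 174.5]
wrist_force: [-0.8, 3.0, 3.1]
opening: 0.0002
grasp_force: 1.4
```

Call:
play_rows(
  steps=[
    [[0,-0.004,-0.0003,0],[0,-0.004,-0.0003,0],[0,-0.004,-0.0003,0],[0,-0.004,-0.0003,0],[0,-0.004,-0.0003,0]],
  ],
)

```text
time: 12.12
ee_pos: [0.62, 0.0204, 0.0266]
tcp_rot: [176.2, -0.4, 174.5]
wrist_force: [0.8, 1.5, 1.5]
opening: 0.0
grasp_force: 1.0
```

```bash
python3 see.py; python3 -c "
from st import *
s=bot.camera('scene')
p=proj(s,[.62,-.05,.03])[0].astype(int)
cv2.imwrite('pics/b4.png',cv2.resize(s['img'][p[1]-45:p[1]+35,p[0]-60:p[0]+60],(780,520),interpolation=cv2.INTER_CUBIC))"
```

```text
12.12 plate xy [37.4 25.3] z 26.6 rot [176.24  -0.43 174.53] F [0.8 1.5 1.5]
tool moves per plate dx,dy,dz (rows=tx,ty,tz)
 [[-1.     0.008  0.008]
 [ 0.009  0.998  0.066]
 [-0.007  0.066 -0.998]]
blue [ 22.8 -25.6] [62.7 22.3] 83.6
amber [-68.  116.5] [-24.5 145.2] 11.3
amber [-12.6 -68.1] [ 15.3 -18.1] 62.6
```

View pics/b4.png

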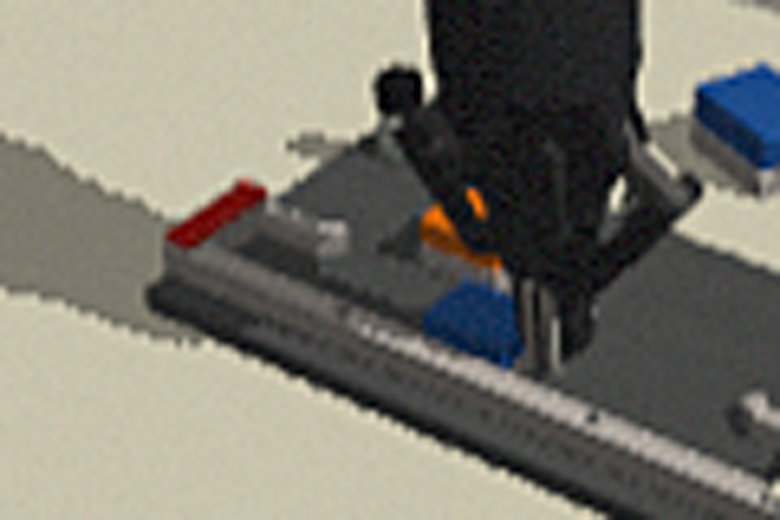

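The blue block is sliding flush along the rail ahead of the finger, clear of amber. I continue.

Call:
play_rows(
  steps=[
    [[-0.0001,-0.004,-0.0003,0],[-0.0001,-0.004,-0.0003,0],[-0.0001,-0.004,-0.0003,0],[-0.0001,-0.004,-0.0003,0],[-0.0001,-0.004,-0.0003,0]],
  ],
)

```text
time: 12.63
ee_pos: [0.6186, 0.0004, 0.0267]
tcp_rot: [176.2, -0.4, 174.5]
wrist_force: [0.1, 0.1, 1.2]
opening: -0.0
grasp_force: 0.1
```

Call:
play_rows(
  steps=[
    [[-0.0001,-0.004,-0.0003,0],[-0.0001,-0.004,-0.0003,0],[-0.0001,-0.004,-0.0003,0],[-0.0001,-0.004,-0.0003,0],[-0.0001,-0.004,-0.0003,0]],
  ],
)

```text
time: 13.05
ee_pos: [0.6173, -0.0195, 0.027]
tcp_rot: [176.2, -0.4, 174.5]
wrist_force: [-0.1, 0.1, 1.0]
opening: 0.0001
grasp_force: 0.1
```

Call:
play_rows(
  steps=[
    [[-0.0001,-0.004,-0.0003,0],[-0.0001,-0.004,-0.0003,0],[-0.0001,-0.004,-0.0003,0],[-0.0001,-0.004,-0.0003,0],[-0.0001,-0.004,-0.0003,0]],
  ],
)

```text
time: 13.47
ee_pos: [0.6158, -0.0395, 0.0272]
tcp_rot: [176.2, -0.4, 174.5]
wrist_force: [0.5, 0.2, 0.7]
opening: -0.0
grasp_force: 0.2
```

```bash
python3 see.py
```

```text
13.47 plate xy [ 38.5 -34.8] z 27.2 rot [176.24  -0.43 174.54] F [0.5 0.2 0.7]
tool moves per plate dx,dy,dz (rows=tx,ty,tz)
 [[-1.     0.008  0.007]
 [ 0.009  0.998  0.066]
 [-0.007  0.066 -0.998]]
blue [ 22.4 -85.2] [ 62.6 -37.1] 85.6
amber [-68.  116.5] [-25.2 145.2] 13.9
amber [-30.4 -43.6] [ 14.9 -18.5] 87.4
```

Call:
play_rows(
  steps=[
    [[0,-0.004,-0.0003,0],[0,-0.004,-0.0003,0],[0,-0.004,-0.0003,0],[0,-0.004,-0.0003,0],[0,-0.004,-0.0003,0]],
  ],
)

```text
time: 13.93
ee_pos: [0.614, -0.0595, 0.0274]
tcp_rot: [176.2, -0.4, 174.5]
wrist_force: [0.6, 0.2, -0.2]
opening: -0.0003
grasp_force: 0.1
```

Call:
play_rows(
  steps=[
    [[0,-0.004,-0.0003,0],[0,-0.004,-0.0003,0],[0,-0.004,-0.0003,0],[0,-0.004,-0.0003,0],[0,-0.003,-0.0002,0]],
  ],
)

```text
time: 14.35
ee_pos: [0.6121, -0.0786, 0.0275]
tcp_rot: [176.2, -0.4, 174.5]
wrist_force: [-0.1, 0.7, -0.7]
opening: 0.0003
grasp_force: 0.1
```

Call:
play_rows(
  steps=[
    [[0,-0.001,0,0],[0,-0.001,0,0],[0,-0.001,0,0],[0,-0.001,0,0],[0,-0.001,-0.0002,0]],
  ],
)

```text
time: 14.77
ee_pos: [0.6118, -0.083, 0.0275]
tcp_rot: [176.2, -0.4, 174.5]
wrist_force: [0.2, 0.4, 1.4]
opening: -0.0001
grasp_force: 0.3
```

Call:
play_rows(
  steps=[
    [[0,-0.001,0,0],[0,-0.001,0,0],[0,-0.001,0,0],[0,-0.001,0,0],[0,-0.0005,-0.0002,0]],
  ],
)

```text
time: 15.18
ee_pos: [0.6113, -0.0876, 0.0274]
tcp_rot: [176.2, -0.4, 174.5]
wrist_force: [0.3, 0.7, 1.0]
opening: -0.0002
grasp_force: 0.6
```

```bash
python3 see.py
```

```text
15.18 plate xy [ 38.2 -83.1] z 27.4 rot [176.23  -0.41 174.54] F [0.3 0.7 1. ]
tool moves per plate dx,dy,dz (rows=tx,ty,tz)
 [[-1.     0.008  0.007]
 [ 0.008  0.998  0.066]
 [-0.007  0.066 -0.998]]
blue [  23.  -132.3] [ 62.9 -84.4] 34.8
amber [-68.  116.5] [-24.8 145.2] 22.2
amber [-30.1 -68.4] [ 15.  -18.5] 86.0
```

Call:
play_rows(
  steps=[
    [[0,-0.0006,0,0],[0,-0.0006,0,0],[0,-0.0006,0,0],[0,-0.0006,0,0],[0,-0.0006,-0.0002,0]],
  ],
)

```text
time: 15.65
ee_pos: [0.611, -0.0904, 0.0274]
tcp_rot: [176.2, -0.4, 174.5]
wrist_force: [-0.2, 4.1, 2.1]
opening: -0.0003
grasp_force: 2.4
```

Call:
play_rows(
  steps=[
    [[0,-0.0004,0,0],[0,-0.0004,0,0],[0,-0.0004,0,0],[0,-0.0004,0,0],[0,-0.0004,0,0]],
  ],
)

```text
time: 16.07
ee_pos: [0.6109, -0.0908, 0.0274]
tcp_rot: [176.0, -0.4, 174.6]
wrist_force: [0.3, 12.4, 3.6]
opening: 0.0
grasp_force: 6.4
```

The force rose to 12 N at plate y≈-86, which matches a block against the end stop. I back off, lift and check.

Call:
play_rows(
  steps=[
    [[0,0.004,0.0003,0],[0,0.008,0.0005,0],[0,0.008,0.0005,0],[0,0,-0.025,0],[0,0,-0.03,0]],
  ],
)

```text
time: 16.48
ee_pos: [0.6111, -0.0751, 0.0799]
tcp_rot: [176.2, -0.7, 174.6]
wrist_force: [1.2, -0.3, 0.4]
opening: 0.0002
grasp_force: 0.0
```

Call:
play_rows(
  steps=[
    [[0,0.02,-0.02,0],[0,0.03,-0.02,0],[0,0.03,-0.01,0],[0,0.03,0,0],[0,0.03,0,0]],
  ],
)

```text
time: 16.9
ee_pos: [0.6265, 0.0611, 0.1423]
tcp_rot: [176.2, -0.3, 174.5]
wrist_force: [1.8, -0.2, -0.5]
opening: 0.0002
grasp_force: 0.0
```

```bash
python3 see.py; python3 -c "
from st import *
s=bot.camera('scene'); c=bot.camera('top')
for k in blobs(mask(c,100,130),200)+blobs(mask(c,5,20),200)+blobs(mask(c,170,180),200):
  P=world(c,k,.036)*1000-[580.5,-1.5]; a=np.radians(-5)
  Q=np.c_[P@[np.cos(a),np.sin(a)],P@[-np.sin(a),np.cos(a)]]
  if (abs(Q.mean(0))<[80,160]).all(): print('top',rect(Q/1000))
p=proj(s,[.61,-.11,.03])[0].astype(int);q=proj(c,[.61,-.09,.03])[0].astype(int)
f=lambda i,p,w:cv2.resize(i[p[1]-w:p[1]+w,p[0]-w:p[0]+w],(400,400),interpolation=cv2.INTER_CUBIC)
cv2.imwrite('pics/b5.png',np.hstack([f(s['img'],p,28),f(c['img'],q,28)]))"
```

```text
16.9 plate xy [40.4 66.4] z 142.3 rot [176.25  -0.32 174.51] F [ 1.8 -0.2 -0.5]
tool moves per plate dx,dy,dz (rows=tx,ty,tz)
 [[-1.     0.008  0.006]
 [ 0.009  0.998  0.065]
 [-0.005  0.065 -0.998]]
blue [  22.6 -135.6] [ 62.5 -87. ] 84.0
amber [-68.  116.5] [-24.8 145.2] 22.2
amber [-30.1 -68.6] [ 15.3 -18.5] 86.5
top (array([  38.4, -115.9]), array([29.8, 39.2]), 0.9)
top (array([-12.6, -47.4]), array([32.5, 41.2]), 0.8)
```

View pics/b5.png

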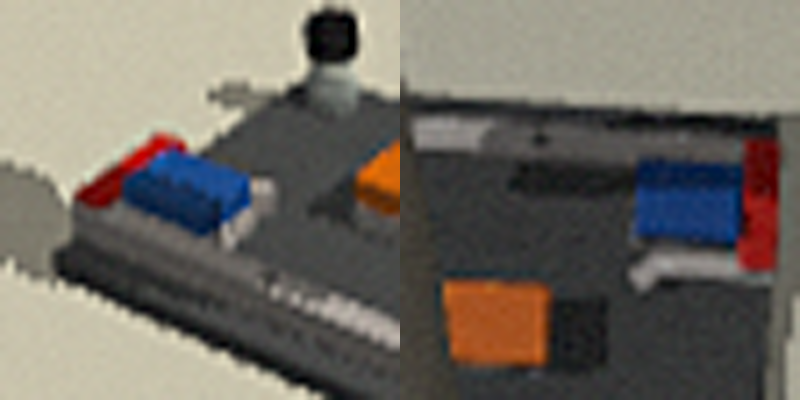

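Blue sits at the red-capped stop with its orientation within a degree of the plate's. The top view gives x≈38.4, but shadow on the rail side biases that, so I press once gently toward the rail on the part above the lip.

Call:
play_rows(
  steps=[
    [[0.004,-0.018,0.003,0],[0.004,-0.018,0.003,0],[0.004,-0.018,0.003,0],[0.004,-0.018,0.003,0],[0.004,-0.018,0.003,0]],
  ],
)

```text
time: 17.47
ee_pos: [0.597, -0.0284, 0.1199]
tcp_rot: [176.3, -0.5, 174.5]
wrist_force: [1.0, 0.2, -0.5]
opening: 0.0003
grasp_force: 0.0
```

Call:
play_rows(
  steps=[
    [[0.004,-0.018,0.003,0],[0.004,-0.018,0.003,0],[0.004,-0.018,0.003,0],[0.004,-0.018,0.003,0],[0.004,-0.018,0.003,0]],
  ],
)

```text
time: 17.88
ee_pos: [0.5684, -0.115, 0.0992]
tcp_rot: [176.3, -0.5, 174.5]
wrist_force: [0.5, -1.0, -0.9]
opening: 0.0002
grasp_force: 0.0
```

Call:
play_rows(
  steps=[
    [[0,0,0.005,0],[0,0,0.005,0],[0,0,0.005,0],[0,0,0.005,0],[0,0,0,0]],
  ],
)

```text
time: 18.3
ee_pos: [0.5687, -0.1113, 0.0784]
tcp_rot: [176.2, -0.5, 174.6]
wrist_force: [-0.3, 0.3, -0.4]
opening: -0.0003
grasp_force: 0.0
```

```bash
python3 -c "
from st import *
tcp()"
```

```text
18.3 plate xy [  -2.2 -110.4] z 78.4 rot [176.22  -0.52 174.59] F [-0.3  0.3 -0.4]
tool moves per plate dx,dy,dz (rows=tx,ty,tz)
 [[-1.     0.007  0.009]
 [ 0.008  0.998  0.066]
 [-0.009  0.066 -0.998]]
```

Call:
play_rows(
  steps=[
    [[0,-0.002,0.01,0],[0,-0.002,0.01,0],[0,-0.002,0.01,0],[0,-0.001,0.01,0],[0,0,0.009,0]],
  ],
)

```text
time: 18.72
ee_pos: [0.568, -0.1158, 0.0288]
tcp_rot: [176.2, -0.5, 174.5]
wrist_force: [-0.9, -0.6, -0.0]
opening: -0.0001
grasp_force: 0.0
```

Call:
play_rows(
  steps=[
    [[-0.003,0,0,0],[-0.003,0,0,0],[-0.003,0,0,0],[-0.002,0,0,0],[-0.001,0,0,0]],
  ],
)

```text
time: 19.13
ee_pos: [0.5812, -0.1171, 0.0309]
tcp_rot: [176.2, -0.4, 174.5]
wrist_force: [0.3, 0.1, 0.4]
opening: 0.0001
grasp_force: 0.0
```

Call:
play_rows(
  steps=[
    [[-0.001,0,0,0],[-0.001,0,0,0],[-0.0005,0,0,0],[-0.0005,0,0,0],[0,0,0,0]],
  ],
)

```text
time: 19.55
ee_pos: [0.5834, -0.1173, 0.0303]
tcp_rot: [176.2, -0.4, 174.5]
wrist_force: [0.0, -0.3, -1.2]
opening: -0.0002
grasp_force: 0.0
```

```bash
python3 -c "
from st import *
tcp()"
```

```text
19.55 plate xy [  13.  -115.1] z 30.3 rot [176.24  -0.42 174.54] F [ 0.  -0.3 -1.2]
tool moves per plate dx,dy,dz (rows=tx,ty,tz)
 [[-1.     0.008  0.007]
 [ 0.009  0.998  0.066]
 [-0.007  0.066 -0.998]]
```

Call:
play_rows(
  steps=[
    [[-0.0005,0,0,0],[-0.0005,0,0,0],[-0.0004,0,0,0],[-0.0004,0,0,0],[0,0,0,0]],
  ],
)

```text
time: 19.97
ee_pos: [0.5845, -0.1173, 0.0302]
tcp_rot: [176.2, -0.5, 174.5]
wrist_force: [-5.0, 0.8, 2.9]
opening: -0.0
grasp_force: 2.7
```

Call:
play_rows(
  steps=[
    [[-0.0004,0,0,0],[-0.0004,0,0,0],[-0.0004,0,0,0],[0,0,0,0],[0,0,0,0]],
  ],
)

```text
time: 20.38
ee_pos: [0.5846, -0.1174, 0.0302]
tcp_rot: [176.2, -0.6, 174.5]
wrist_force: [-10.1, 1.1, 5.5]
opening: 0.0
grasp_force: 5.5
```

The finger met a stiff stop at the same rail distance as before, so the block is flat on the rail. I retreat.

Call:
play_rows(
  steps=[
    [[0.002,0,0,0],[0.005,0,0,0],[0.006,0,0,0],[0,0,-0.02,0],[0,0,-0.025,0]],
  ],
)

```text
time: 20.8
ee_pos: [0.5716, -0.1189, 0.0737]
tcp_rot: [176.2, -0.6, 174.5]
wrist_force: [0.9, 0.5, 0.8]
opening: 0.0
grasp_force: 0.0
```

Call:
play_rows(
  steps=[
    [[0,0.01,-0.025,0],[0,0.025,-0.02,0],[0,0.03,-0.01,0],[0,0.03,0,0],[0,0.03,0,0]],
  ],
)

```text
time: 21.22
ee_pos: [0.5858, 0.0022, 0.1397]
tcp_rot: [176.2, -0.3, 174.5]
wrist_force: [-0.4, 0.0, -0.2]
opening: 0.0
grasp_force: 0.0
```

Call:
play_rows(
  steps=[
    [[0,0.02,0,0],[0,0.02,0,0],[0,0,0,0],[0,0,0,0],[0,0,0,0]],
  ],
)

```text
time: 21.63
ee_pos: [0.589, 0.0405, 0.1409]
tcp_rot: [176.2, -0.4, 174.5]
wrist_force: [0.2, -0.4, -0.2]
opening: -0.0004
grasp_force: 0.0
```

```bash
python3 see.py; python3 -c "
from st import *
s=bot.camera('scene'); c=bot.camera('top')
for k in blobs(mask(c,100,130),200)+blobs(mask(c,5,20),200):
  P=world(c,k,.036)*1000-[580.5,-1.5]; a=np.radians(-5)
  Q=np.c_[P@[np.cos(a),np.sin(a)],P@[-np.sin(a),np.cos(a)]]
  if (abs(Q.mean(0))<[80,160]).all(): print('top',rect(Q/1000))
f=lambda i,x,y:cv2.resize(i[y-40:y+60,x-50:x+50],(400,400),interpolation=cv2.INTER_CUBIC)
p=proj(s,[.58,-.08,.03])[0].astype(int);q=proj(c,[.58,-.08,.03])[0].astype(int)
cv2.imwrite('pics/b6.png',np.hstack([f(s['img'],*p),f(c['img'],*q)]))"
```

```text
21.63 plate xy [ 4.8 42.6] z 140.9 rot [176.25  -0.42 174.55] F [ 0.2 -0.4 -0.2]
tool moves per plate dx,dy,dz (rows=tx,ty,tz)
 [[-1.     0.008  0.007]
 [ 0.008  0.998  0.065]
 [-0.007  0.066 -0.998]]
blue [  24.  -136.5] [ 62.2 -86.9] 84.6
amber [-68.  116.5] [-24.8 145.2] 11.3
amber [-30.1 -68.4] [ 15.  -18.5] 86.6
top (array([  38.4, -115.8]), array([31.6, 39.4]), 0.0)
top (array([-12.3, -59.5]), array([31.7, 17.9]), 3.7)
```

View pics/b6.png

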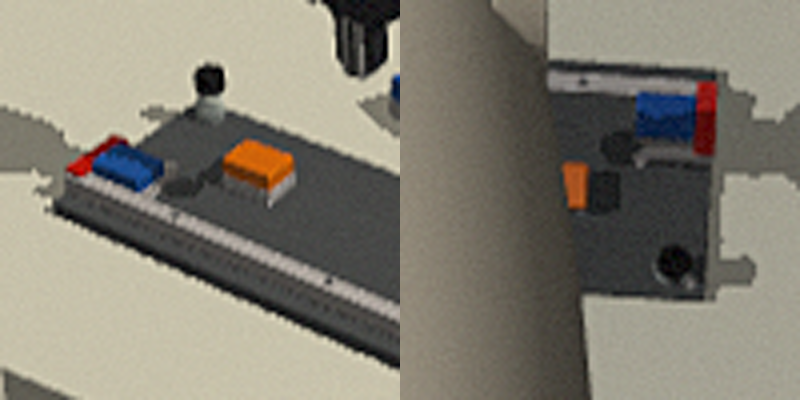

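The blue block is flush with the rail and the red-capped stop, with amber and vial undisturbed and the tool clear.

```bash
python3 -c "
from workcell import bot
print(bot.job_done())"
```

```text
the job is handed in; nothing more can be done
None
```

I pushed the blue block flat against the rail, slid it into the red-capped (-y) pocket until it was against both the rail and the end stop, and handed the job in at about 22 s; no verdict was returned, and the final pictures show the amber block and vial where they started.

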